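Seat the drilling template on the jig's locating pin

ROBOT

A 6-joint arm with a two-finger parallel gripper is mounted at the origin on a cart in front of the work surface, level with it; the furniture and walls round the work are solid. World frame = base frame: x ahead of the robot, y to its left, z up, the work surface at z = 0. Lengths are in mm, angles in rad, forces in N, time in s.
With the tool pointing down it reaches from about 350 to 775 mm from the base axis. Payload 7.3 kg.
Tool frame: the origin (TCP) lies midway between the tips of the shut fingers; the grasp point (between the pads) lies 19 mm behind it; z points along the fingers, y is the line along which they close (so a half turn about z gives the same grasp; the last joint's range is limited). The gripper opens to 92 mm and grips with 3 to 60 N. Pads are 19 mm wide; open, the fingers measure 130 mm over their backs; the gripper's body (75 mm by 190 mm) begins 47 mm behind the grasp point.
Start: joints at [-1.449, 0.342, 1.524, -0, 1.275, -0.146], TCP at [138.942, -506.3, 226.741] pointing down, gripper open.
Joint ranges: [-2.53, 2.53], [-0.77, 2.02], [0.04, 2.7], [-1, 4.14], [0.28, 2.66], [-3.11, 3.11]. Speed limits (rad/s): [2.57, 2.57, 3.14, 3.14, 3.14, 3.14].

INTERFACE

Orientations are given as [roll, pitch, yaw] about the fixed x, y, z axes, in that order (R = Rz(yaw) Ry(pitch) Rx(roll)).
In Python, from plant import readout, vision, order, models gives the robot as it stands. The module is installed in compiled form; this text tells all that it offers.
- The arm moves only by the tool step_arm, never from a script. Its argument "series" is text: rows parted by semicolons, each of 7 numbers parted by spaces: the gripper's target within -1 to 1 (shut at 1, half-way at 0, fully open at -1), then the shift along the tool's x, y, z each as a share of 80 mm, from -1 to 1, then the turn, a rotation vector about the tool's x, y, z each as a share of 2 pi rad, from -1 to 1. In form: jaw x y z ax ay az; .... A call has 1 to 20 rows; each row is the pose to reach, as a shift and turn from the pose commanded when the call began, along the tool's axes at that moment, turning the shorter way round; what a row does not reach only later rows make up. A row lasts 1/10 s, in which the tool goes at most 50 mm and 8.59 degrees, less where a joint would pass 70% of its speed; a pose out of reach is approached as far as the arm can. A call with a number of a shift or a turn outside -1 to 1 is refused whole. A call with a gripper value outside its range is refused whole. The fingers move at their own pace and stop on an object; the grip force is fixed at half the most. Time passes only in rows, so rows that repeat a pose let the fingers close. It gives the time, the measured TCP pose, the force, the opening and the grip force at its end, in the units of the state.
- readout.get_obs(): the state, without advancing time (a new reading comes with each control period).
- vision.capture(name): name is "scene" or "top"; returns a dict with "frame" (384x512x3 uint8, red, green, blue), "depth" (384x512 float32, mm along the optical axis (not along the pixel's ray), 0 where there is no reading), "fovy" (degrees; the focal length in pixels is half the picture's height over the tangent of half this angle, whatever the lens; pixels are square), "cx", "cy" (the principal point, pixels), "rvec" (rotation vector, rad) and "tvec" (3), from world to camera coordinates, as OpenCV has them. Camera axes: x right, y down, z forward; pixel columns grow to the right and rows downward; lengths in mm; the calibration is good to about 2 mm. A picture is of the moment at which its call begins.
- order.close_job(): hands the job in; it is judged then, once.
Trained networks look in a picture, given as the dict that the camera call returned (one of the last four; its "shot" number tells which), for a name from the list of things; names that differ only in an ending like _2 or _b are one class to them, and where a whole thing is asked for, a point or a joint stands for the part that bears it (a point fixed in the world has none). Each returns a list of dicts, best first, with "p" (0 to 1); they miss things now and then, are a little off and sometimes report something else, mostly with a low value. They report only what shows in the picture. A call takes as long as a camera call.
- models.look_for(picture, thing): "position" ([column, row] in pixels, amid what is visible of it).
- models.pinpoint(picture, thing): "position" ([column, row] in pixels: a listed point, or the origin of a listed thing).
The state is a dict: "time": time; "joint_positions": joint angles; "dq": joint speeds; "tau": joint torques, N m; "tool_pos": TCP position; "tcp_rot": TCP orientation; "contact_force": force on the tool from outside, world axes, zero at the start; "moment": the same for the moment, N m; "grip_width": finger opening in mm; "finger_force": force on a finger pad.
Only numpy, scipy, OpenCV 4.12 (cv2) and the standard library are available. Lean on these libraries where they do the work, as an engineer would, in place of code of your own. Each camera call takes 0.05 s, during which the arm holds its last target. There are 200 camera calls.

TASK

Pick up the aluminium drilling template and put it on the plywood jig, long edge along the fence and the end with the big hole towards the slotted end of the jig; feel for the locating pin with light pressure, sliding the template along the fence until its big hole drops over the pin. Leave it let go, lying fully flat on the deck and straight along the fence; never press or ram it hard or drop it from any height above the pin, and do not shift the loose stick or the tin.

Things in the scene. Friction and masses are not known exactly. Their poses are not given: they have to be found in the camera images.
- template: Loose drilling template, 0.2 to 0.33 kg: aluminium plate 170 (x) x 90 (y) x 8 mm with a wooden grip on top. Origin at the centre of the plate's underside, z up. Grip: block over the origin, 20 mm thick along x, 60 mm long along y, top 48 mm above the underside: pinch its 20 mm from above. Low feet (top 14 mm up) join its ends. The four 6 mm guide holes do not take the pin.
- template_hole (a point): Centre of the template's big hole (11 mm across, right through) at the plate's underside, 37 mm along +x from the template's origin; axes as the template's.
- jig: Drilling jig, fixed to the bench: plywood base 250 (x) x 150 (y) mm with a flat deck 18 mm above the bench. Origin at the centre of the base, on the bench; x runs along the fence towards the slotted end, z up. Seated, the template lies on the deck, x axis along the jig's x, origin 37 mm behind (-x) the pin.
- jig_fence (a point): Middle of the foot of the fence's inner face, on the deck (jig x = 0, y = +45.5, z = 18 mm). The wooden fence runs along the jig's whole +y side, 16 mm higher than the deck. With the template's edge against it, the big hole's centre runs 0.5 mm to the fence side of the pin's line (play round the pin: 1.5 mm).
- jig_slot (a point): Middle of the slot at deck height (jig x = +45, y = 0, z = 18 mm). Slot 11 mm wide, 80 mm long along x. In it stands a rigid steel locating pin, 8 mm across, on y = 0, its bevelled top 6 mm above the deck. It is clamped at another place each time, anywhere within 18 mm either way along x of this point; the place is not measured: feel (or look) for it.
- stick: Bystander: loose wooden stick 13 x 104 x 23 mm; origin at the centre of its underside.
- tin: Bystander: tin of screws 57 mm across, 72 mm tall; origin at the centre of its underside.

How it is judged (in metres and radians):
On the way:
1. the template is lifted clear of the bench and brought over the jig (height (world z) of template above 0.022 m and horizontal distance between template and jig below 0.08 m), for 0.1 s.
At the end, for the whole second after the job is handed in: Template released, at rest and flat on the deck (within 1.5 mm, tilt under 0.02 rad), big hole over the slot (within 3 mm of its line, jig x 24 to 66 mm) and towards the slotted end, its x axis along the jig's within 0.04 rad (z of template in the frame of jig between 0.0165 and 0.0195 m and z of template_hole in the frame of jig below 0.0195 m and x of template_hole in the frame of jig between 0.024 and 0.066 m and y of template_hole in the frame of jig between -0.003 and 0.003 m and x of template in the frame of jig below 0.04 m and angle between the x axis of template and the x axis of jig, either way round below 0.04 rad and angle between template's own z axis and vertical below 0.02 rad and linear speed of template below 0.01 m/s and contact force between template and the fingers below 0.05 N); the robot touches nothing.
It fails at once if the template, while held or pushed, is pressed or rammed against the jig with more than 25 N (contact force between template and jig above 25 N and contact force between template and the fingers above 2 N).
It fails at once if the template is dropped from more than about 1 cm (linear speed of template above 0.45 m/s and contact force between template and the fingers below 0.05 N).
It fails at once if the stick is shifted more than 20 mm (distance of stick from where it was at the start of the episode above 0.02 m).
It fails at once if the tin is shifted more than 20 mm (distance of tin from where it was at the start of the episode above 0.02 m).
It also fails if it takes over 64 s, if anything falls off the work surface, if the arm or the gripper's body presses on something with over 40 N, if the wrist force passes 120 N, or if a joint passes its speed limit or range.

## Working session

There is one attempt and no reset: what is moved stays moved. The work goes in short steps, Python scripts to look and compute and a tool call to move; the robot and the scene stay as the last step left them, time stands still between calls to the robot, and variables do not carry over. Pictures are saved under pics/ and viewed, at most 10 in all, crops included, and the job is handed in when it is done.

Besides the shell and the picture viewer there is one more tool, called after ">>>" as name(argument=value, ...) on one line, values as JSON. step_arm: Moves the arm, as the interface text tells. Shift numbers are shares of 80 mm and turn numbers shares of 2 pi rad, none past 1 either way. Its arguments: {"type":"object","properties":{"series":{"type":"string"}},"required":["series"]}

```bash
mkdir -p pics
cat > h.py <<'E'
import numpy as np, cv2
from plant import readout, vision, order, models
def K(c):
    f=c["frame"].shape[0]/2/np.tan(np.radians(c["fovy"])/2); return f
def RT(c): return cv2.Rodrigues(np.array(c["rvec"],float))[0], np.array(c["tvec"],float).ravel()
def ray_z(c,uv,z):
    R,t=RT(c);f=K(c); d=R.T@np.array([(uv[0]-c["cx"])/f,(uv[1]-c["cy"])/f,1]); o=-R.T@t
    return o+d*(z-o[2])/d[2]
def proj(c,p):
    R,t=RT(c);f=K(c); q=R@np.array(p,float)+t; return np.array([c["cx"]+f*q[0]/q[2],c["cy"]+f*q[1]/q[2]])
def cloud(c):
    R,t=RT(c);f=K(c);D=c["depth"].astype(float);v,u=np.indices(D.shape)
    P=np.stack([(u-c["cx"])/f*D,(v-c["cy"])/f*D,D],-1); P=(P-t)@R; P[D==0]=np.nan; return P
def save(c,n): cv2.imwrite("pics/"+n,cv2.cvtColor(c["frame"],cv2.COLOR_RGB2BGR))
E
python3 - <<'E'
from h import *
np.set_printoptions(precision=1,suppress=True)
Z=dict(template=0,template_hole=0,jig=0,jig_fence=18,jig_slot=18,stick=0,tin=0)
ims=[]
for n in("top","scene"):
    c=vision.capture(n); ims.append(c["frame"]); R,t=RT(c); print(n,"cam",-R.T@t,"f",K(c), c["cx"],c["cy"], "fwd",R[2])
    for k,z in Z.items():
        for r in models.pinpoint(c,k)[:2]: print(k,round(r["p"],2),np.array(r["position"]),ray_z(c,r["position"],z))
    save(c,n+"0.png")
print(readout.get_obs())
E
```

```text
top cam [ 504.2    7.9 1057.5] f 465.22102180067475 252.42608465406084 186.89455181043388 fwd [ 0.1 -0.  -1. ]
template 0.88 [316.1 217.7] [ 535.5 -138.2    0. ]
template 0.48 [206.7 191.2] [598.7 110.    0. ]
template_hole 0.68 [318.8 205.3] [ 563.6 -145.     0. ]
jig 0.76 [204.4 213.2] [548.6 115.3   0. ]
jig_fence 0.61 [182.8 209.4] [556.9 161.7  18. ]
jig_fence 0.33 [199.3 213.3] [547.8 124.9  18. ]
jig_slot 0.92 [205.9 192.8] [593.6 110.   18. ]
stick 0.81 [272.6 277.8] [402.2 -37.3   0. ]
tin 0.63 [198.  106.3] [797.  129.8   0. ]
scene cam [ 243.3 -668.8  408.5] f 353.120730008105 253.12517708701463 189.49611756877337 fwd [ 0.4  0.8 -0.4]
template 0.91 [263.4 256.2] [ 525.1 -153.3    0. ]
template_hole 0.75 [281.5 249.6] [ 569.9 -147.7    0. ]
jig 0.88 [223.5 198.4] [549.3 125.2   0. ]
jig_fence 0.57 [219.6 187.2] [551.9 160.   18. ]
stick 0.59 [191.  240.7] [410.6 -40.6   0. ]
tin 0.85 [301.7 185. ] [792.4 119.8   0. ]
{'time': 0.8, 'joint_positions': array([-1.4,  0.3,  1.5, -0. ,  1.3, -0.1]), 'dq': array([-0.,  0.,  0., -0., -0.,  0.]), 'tau': array([ -0. , -43.1, -24.4,   0.1,   0. ,   0. ]), 'tool_pos': array([ 138.9, -506.3,  226.8]), 'tcp_rot': array([3.1, 0. , 0.3]), 'contact_force': array([-0.8, -0.2,  0.7]), 'moment': array([ 0., -0.,  0.]), 'finger_force': 0.0, 'grip_width': 92.0105854598789}
```

View pics/top0.png

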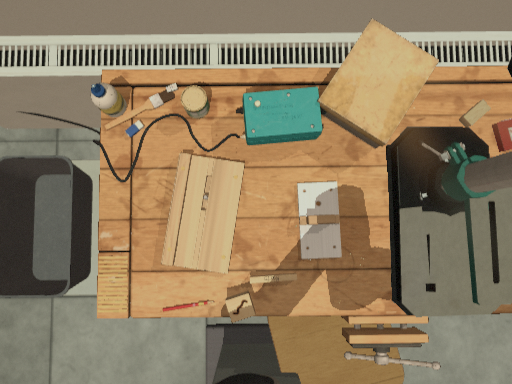

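View pics/scene0.png

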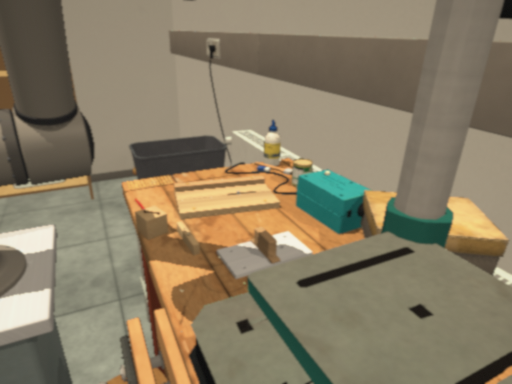

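Run:
```python
from h import *
np.set_printoptions(precision=2,suppress=True)
c=vision.capture("top"); P=cloud(c); f=c["frame"]
hsv=cv2.cvtColor(f,cv2.COLOR_RGB2HSV)
def rect(m,z,name):
    n,l,s,_=cv2.connectedComponentsWithStats(m.astype(np.uint8)); i=1+np.argmax(s[1:,4]); 
    v,u=np.nonzero(l==i); w=np.array([ray_z(c,(a,b),z)[:2] for a,b in zip(u,v)],np.float32)
    print(name,s[i],cv2.minAreaRect(w)); return w
m=np.zeros(f.shape[:2],bool); m[170:270,290:350]=1
rect(m&(hsv[...,1]<60)&(hsv[...,2]>90),8,"tmpl")
j=np.zeros_like(m); j[140:285,150:255]=1
print("bench z",np.nanmedian(P[...,2][240:260,255:285]),"tmpl z",np.nanmedian(P[...,2][235:250,310:330]),"deck",np.nanmedian(P[...,2][190:240,215:225]))
rect(j&(P[...,2]>10),20,"jig"); w=rect(j&(P[...,2]>26),34,"fence")
a=cv2.resize(f[145:280,155:250],None,fx=4,fy=4,interpolation=cv2.INTER_CUBIC)
b=cv2.resize(f[145:280,275:370],None,fx=4,fy=4,interpolation=cv2.INTER_CUBIC)
cv2.imwrite("pics/crop1.png",cv2.cvtColor(np.hstack([a,b]),cv2.COLOR_RGB2BGR))
```

```text
tmpl [ 300  224   41   35 1325] ((484.40582275390625, -144.56385803222656), (75.70012664794922, 89.34485626220703), 1.885707974433899)
bench z 0.06860545462529387 tmpl z 7.8672567877073405 deck 18.009173318884343
jig [ 161  152   84  121 7369] ((550.8364868164062, 116.87117004394531), (149.97177124023438, 252.78089904785156), 80.72979736328125)
fence [ 162  152   29  114 1294] ((559.647705078125, 173.31668090820312), (25.800251007080078, 249.36817932128906), 80.82930755615234)
```

View pics/crop1.png

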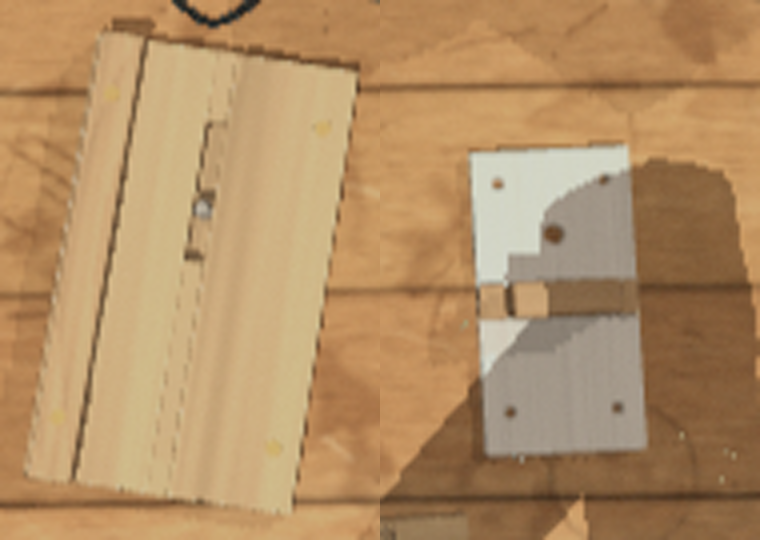

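The top crop shows the jig, with its slotted end up, the fence on the left and the pin at about px (205.5, 196.5). It also shows the template with its big hole up at about px (318, 203). Next I'll convert these and the template corners to world positions.

Run:
```python
from h import *
np.set_printoptions(precision=2,suppress=True)
c=vision.capture("top")
L=lambda x,y:((x+.5)/4-.5+155,(y+.5)/4-.5+145)
T=lambda x,y:L(x-380+480,y)
C=np.array([ray_z(c,T(*p),8) for p in[(471,153),(628,145),(647,448),(486,456)]])[:,:2]
print(C,"ctr",C.mean(0)); d=(C[0]-C[3]+C[1]-C[2]);print("yaw",np.degrees(np.arctan2(d[1],d[0])), np.linalg.norm(d)/2)
print("hole",ray_z(c,T(553,233),7)); ctr=C.mean(0);
print("pin",ray_z(c,L(203,207),24),"slot ends",ray_z(c,L(212,122),18),ray_z(c,L(192,258),18))
J=np.array([ray_z(c,L(*p),z)[:2] for p,z in[((358,68),18),((293,514),18),((148,40),18),((75,481),18),((100,33),34),((26,475),34)]])
print(J,[np.degrees(np.arctan2(*(J[i]-J[i+1])[::-1])) for i in(0,2,4)])
P=cloud(c); g=P[210:228,295:345].reshape(-1,3); g=g[g[:,2]>38]; print("grip top",len(g),np.nanmean(g,0),np.nanmin(g,0),np.nanmax(g,0))
o=readout.get_obs(); np.set_printoptions(precision=4); print(o["tool_pos"],o["tcp_rot"])
```

```text
[[ 614.6   -96.53]
 [ 618.14 -185.73]
 [ 447.78 -191.36]
 [ 444.42 -101.32]] ctr [ 531.23 -143.73]
yaw 1.7525945106555012 170.34988953872434
hole [ 568.7  -142.03    7.  ]
pin [585.06 110.63  24.  ] slot ends [633.42 106.07  18.  ] [557.03 117.42  18.  ]
[[663.16  23.64]
 [415.24  61.94]
 [680.51 142.12]
 [434.64 182.17]
 [682.04 166.76]
 [439.25 206.14]] [np.float64(-8.781956768511193), np.float64(-9.251235664619806), np.float64(-9.211697186602729)]
grip top 256 [ 531.98 -143.28   47.62] [ 522.34 -173.39   38.72] [ 542.03 -112.94   54.23]
[ 138.9625 -506.283   226.7525] [3.1415 0.     0.2679]
```

Run:
```python
from h import *
a=np.array([139,-506.]);b=np.array([531.6,-143.5]);u=(b-a)/np.linalg.norm(b-a);n=np.array([-u[1],u[0]])
for k in("top","scene"):
    c=vision.capture(k);P=cloud(c).reshape(-1,3);s=(P[:,:2]-a)@u;e=(P[:,:2]-a)@n
    for lo in range(0,600,100):
        m=(s>lo)&(s<lo+100)&(abs(e)<130)&(P[:,2]<600); print(k,lo,m.sum(),np.percentile(P[m,2],[50,99,100]).round() if m.any() else "")
```

```text
top 0 450 [-303. -296. -295.]
top 100 1174 [-23.  70. 186.]
top 200 5977 [ 67. 188. 192.]
top 300 5832 [ 2. 72. 75.]
top 400 5314 [ 0. 68. 72.]
top 500 5054 [ 2. 49. 53.]
scene 0 0 
scene 100 149 [173. 186. 186.]
scene 200 11649 [ 68. 186. 187.]
scene 300 2946 [-1. 69. 71.]
scene 400 2687 [-1. 19. 23.]
scene 500 2546 [ 6. 47. 48.]
```

>>> step_arm(series="-1 0 0 -0.75 0 0 0; -1 0 0 -0.75 0 0 0; -1 0.989 -0.512 -0.75 0 0 0; -1 0.989 -0.512 -0.75 0 0 0; -1 0.989 -0.512 -0.75 0 0 0")

```text
time: 1.5
tool_pos: [207.0, -443.2, 287.3]
tcp_rot: [3.141, -0.001, 0.271]
contact_force: [-1.0, -0.4, -0.2]
grip_width: 91.7
finger_force: 0.0
```

>>> step_arm(series="-1 0.989 -0.512 0 0 0 0; -1 0.989 -0.512 0 0 0 0")

```text
time: 1.7
tool_pos: [270.3, -384.9, 286.7]
tcp_rot: [3.141, -0.0, 0.266]
contact_force: [1.2, 0.2, -0.1]
grip_width: 92.5
finger_force: 0.0
```

>>> step_arm(series="-1 0.989 -0.512 0 0 0 0; -1 0.989 -0.512 0 0 0 0")

```text
time: 1.9
tool_pos: [336.5, -323.9, 286.9]
tcp_rot: [3.141, -0.0, 0.268]
contact_force: [0.1, 0.1, 0.1]
grip_width: 91.7
finger_force: 0.0
```

>>> step_arm(series="-1 0.989 -0.512 0 0 0 0; -1 0.989 -0.512 0 0 0 0")

```text
time: 2.1
tool_pos: [402.2, -263.4, 286.9]
tcp_rot: [3.141, -0.001, 0.268]
contact_force: [-0.5, -0.1, 0.5]
grip_width: 91.7
finger_force: 0.0
```

>>> step_arm(series="-1 0.989 -0.512 0 0 0 0; -1 0.989 -0.512 0 0 0 0")

```text
time: 2.3
tool_pos: [467.8, -202.9, 286.8]
tcp_rot: [3.141, -0.001, 0.268]
contact_force: [0.2, 0.6, 0.3]
grip_width: 92.0
finger_force: 0.0
```

>>> step_arm(series="-1 0.989 -0.512 0 0 0 0; -1 0.989 -0.512 0 0 0 0; -1 0.989 -0.512 0 0 0 0")

```text
time: 2.6
tool_pos: [534.4, -140.9, 286.0]
tcp_rot: [-3.141, -0.001, 0.272]
contact_force: [0.1, -0.5, -0.5]
grip_width: 92.0
finger_force: 0.0
```

>>> step_arm(series="-1 0 0 0.9 0 0 -0.2123; -1 0 0 0.9 0 0 -0.2123; -1 0 0 0.9 0 0 -0.2123; -1 0 0 0.9 0 0 -0.2123; -1 0 0 0.9 0 0 -0.2123; -1 0 0 0.9 0 0 -0.2123; -1 0 0 0.9 0 0 -0.2123; -1 0 0 0.9 0 0 -0.2123; -1 0 0 0.9 0 0 -0.2123; -1 0 0 0.9 0 0 -0.2123; -1 0 0 0.9 0 0 -0.2123")

```text
time: 3.7
tool_pos: [531.5, -144.4, 214.7]
tcp_rot: [-3.142, 0.0, 1.597]
contact_force: [-0.1, -0.4, -0.9]
grip_width: 91.6
finger_force: 0.0
```

>>> step_arm(series="-1 0 0 0.9 0 0 0; -1 0 0 0.9 0 0 0; -1 0 0 0.9 0 0 0; -1 0 0 0.9 0 0 0")

```text
time: 4.1
tool_pos: [532.0, -144.1, 143.3]
tcp_rot: [3.141, 0.0, 1.6]
contact_force: [0.6, 0.8, 0.3]
grip_width: 91.5
finger_force: 0.0
```

Run:
```python
from h import *
np.set_printoptions(precision=4,suppress=True)
o=readout.get_obs();print(o["tool_pos"],o["tcp_rot"],o["joint_positions"])
c=vision.capture("scene");save(c,"s1.png")
for k,z in(("template",0),("template_hole",0)):
    for r in models.pinpoint(c,k)[:1]: print(k,r["p"],r["position"],ray_z(c,r["position"],z))
P=cloud(c);m=(P[...,2]>44)&(P[...,2]<52)&(abs(P[...,0]-532)<25)&(abs(P[...,1]+143)<40);g=P[m];print(len(g),g.min(0),g.max(0))
cv2.imwrite("pics/s1c.png",cv2.cvtColor(cv2.resize(c["frame"][130:330,150:400],None,fx=3,fy=3),cv2.COLOR_RGB2BGR))
```

```text
[ 532.0318 -144.0764  143.3309] [3.1412 0.0003 1.5999] [-0.4034  0.4679  1.5727 -0.0002  1.1006 -0.4325]
template 0.93 [262.8, 255.3] [ 525.4537 -150.0657    0.    ]
template_hole 0.79 [280.6, 250.0] [ 567.4555 -148.2289    0.    ]
168 [ 520.1262 -176.2064   44.1069] [ 540.7435 -117.0426   48.0008]
```

View pics/s1c.png

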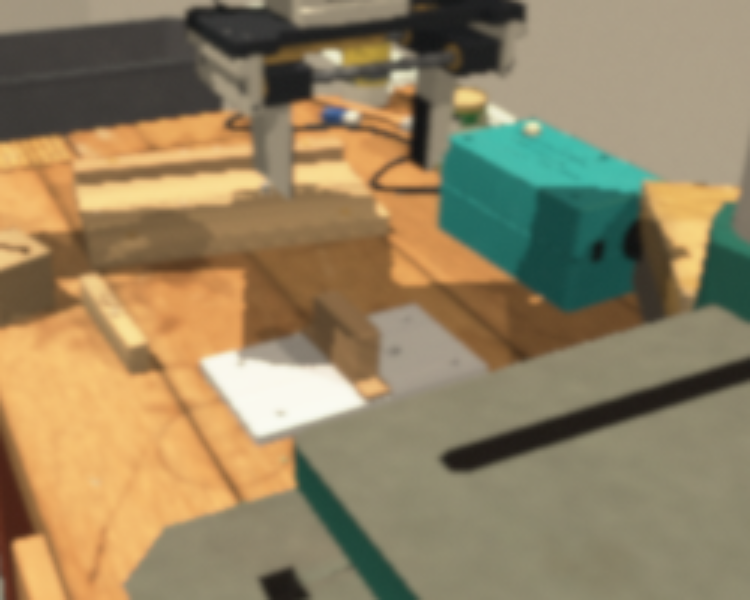

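The fingers straddle the grip along the template's long axis, with the grip at about crop (345,340). I'll descend and grasp.

>>> step_arm(series="-1 0 0 0.9 0 0 0; -1 0 0 0.9 0 0 0; -1 0 0 0.9 0 0 0")

```text
time: 4.55
tool_pos: [530.3, -143.2, 68.9]
tcp_rot: [-3.138, -0.002, 1.601]
contact_force: [0.2, 0.4, 0.5]
grip_width: 91.8
finger_force: 0.0
```

>>> step_arm(series="-1 0 0 0.4 0 0 0; -1 0 0 0.65 0 0 0; -1 0 0 0.65 0 0 0; 1 0 0 0.65 0 0 0; 1 0 0 0.65 0 0 0; 1 0 0 0.65 0 0 0; 1 0 0 0.65 0 0 0; 1 0 0 0.65 0 0 0; 1 0 0 0.65 0 0 0; 1 0 0 0.65 0 0 0; 1 0 0 0.65 0 0 0")

```text
time: 5.65
tool_pos: [531.7, -143.7, 18.6]
tcp_rot: [-3.141, 0.0, 1.602]
contact_force: [0.0, -0.0, -0.4]
grip_width: 32.2
finger_force: 0.0
```

>>> step_arm(series="1 0 0 0 0 0 0; 1 0 0 0 0 0 0; 1 0 0 0 0 0 0; 1 0 0 0 0 0 0; 1 0 0 0 0 0 0; 1 0 0 0 0 0 0; 1 0 0 0 0 0 0")

```text
time: 6.35
tool_pos: [531.7, -143.7, 18.6]
tcp_rot: [-3.141, 0.0, 1.602]
contact_force: [0.4, 0.5, -0.3]
grip_width: 20.3
finger_force: 30.0
```

>>> step_arm(series="1 0 0 -0.3 0 0 0; 1 0 0 -0.6 0 0 0; 1 0 0 -1 0 0 0; 1 0 0 -1 0 0 0; 1 0 0 -1 0 0 0; 1 0 0 -1 0 0 0")

```text
time: 6.95
tool_pos: [530.7, -143.3, 97.3]
tcp_rot: [-3.139, -0.001, 1.602]
contact_force: [0.0, -0.4, -3.0]
grip_width: 19.6
finger_force: 30.0
```

Run:
```python
from h import *
np.set_printoptions(precision=4,suppress=True)
o=readout.get_obs();print(o["tool_pos"],o["tcp_rot"],o["joint_positions"],o["contact_force"],o["grip_width"],o["finger_force"],o["moment"])
c=vision.capture("top");save(c,"t1.png")
a=cv2.resize(c["frame"][130:290,150:370],None,fx=3.5,fy=3.5,interpolation=cv2.INTER_CUBIC)
cv2.imwrite("pics/t1c.png",cv2.cvtColor(a,cv2.COLOR_RGB2BGR))
```

```text
[ 530.6964 -143.2875   97.2506] [-3.139  -0.0011  1.6017] [-0.4031  0.5225  1.6259 -0.0001  0.996  -0.4339] [ 0.0492 -0.4452 -3.0098] 19.623802718051667 29.997704029083252 [-0.0224 -0.06    0.0236]
```

View pics/t1c.png

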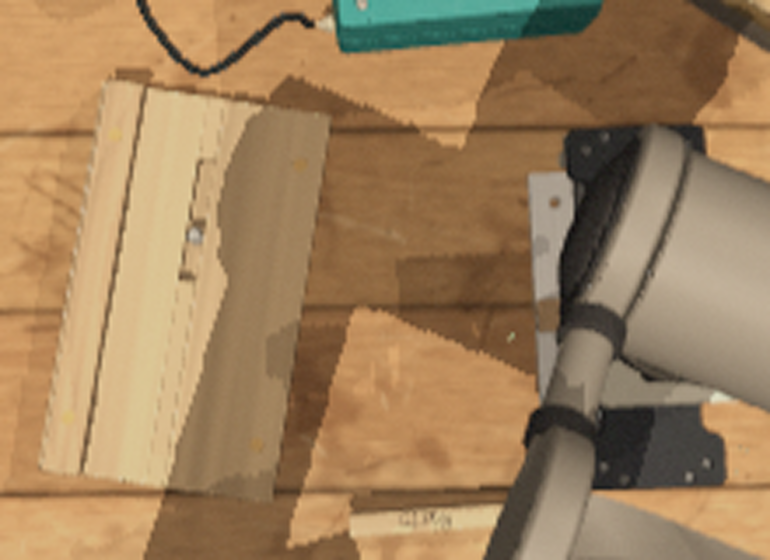

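The grasp holds (width 19.6 mm, about 3 N). The pin's jig x is about 35 mm. I'll carry the template over the jig, keeping it 6 mm off the fence line.

>>> step_arm(series="1 0.2 0.02 0 0 0 0; 1 0.5 0.04 0 0 0 0; 1 0.7925 0.075 0 0 0 0")

```text
time: 7.3
tool_pos: [535.0, -78.6, 97.6]
tcp_rot: [-3.139, -0.001, 1.601]
contact_force: [-0.7, 0.3, -2.3]
grip_width: 19.6
finger_force: 30.0
```

>>> step_arm(series="1 0.4 0.04 0 0 0 0; 1 0.7925 0.075 0 0 0 0")

```text
time: 7.5
tool_pos: [539.1, -14.6, 97.7]
tcp_rot: [-3.14, -0.001, 1.601]
contact_force: [0.5, 0.7, -3.3]
grip_width: 19.9
finger_force: 30.0
```

>>> step_arm(series="1 0.4 0.04 0 0 0 0; 1 0.7925 0.075 0 0 0 0")

```text
time: 7.7
tool_pos: [543.0, 49.2, 97.8]
tcp_rot: [-3.14, -0.0, 1.602]
contact_force: [-0.3, -0.5, -2.7]
grip_width: 19.9
finger_force: 30.0
```

>>> step_arm(series="1 0.4 0.04 0 0 0 0; 1 0.7 0.07 0 0 0 0.015; 1 0.7925 0.075 0 0 0 0.0304; 1 0.7925 0.075 0 0 0 0.0304; 1 0.7925 0.075 0 0 0 0.0304; 1 0.7925 0.075 0 0 0 0.0304; 1 0.7925 0.075 0 0 0 0.0304")

```text
time: 8.4
tool_pos: [547.8, 109.9, 98.6]
tcp_rot: [-3.141, 0.0, 1.411]
contact_force: [-0.0, 0.6, -2.8]
grip_width: 20.2
finger_force: 30.0
```

Run:
```python
from h import *
np.set_printoptions(precision=4,suppress=True)
o=readout.get_obs();print(o["time"],o["tool_pos"],o["tcp_rot"],o["contact_force"],o["grip_width"],o["moment"])
c=vision.capture("top");save(c,"t2.png"); s=vision.capture("scene");save(s,"s2.png")
for q in(c,s):
  for k,z in(("template",80),("template_hole",80)):
    for r in models.pinpoint(q,k)[:1]: print(k,r["p"],r["position"],ray_z(q,r["position"],o["tool_pos"][2]-18.6))
a=cv2.resize(c["frame"][140:290,140:290],None,fx=4,fy=4,interpolation=cv2.INTER_CUBIC)[:,:400]
b=cv2.resize(s["frame"][100:250,140:240],None,fx=4,fy=4,interpolation=cv2.INTER_CUBIC)
cv2.imwrite("pics/t2c.png",cv2.cvtColor(np.hstack([a,b]),cv2.COLOR_RGB2BGR))
```

```text
8.4 [547.7994 109.868   98.5608] [-3.1413  0.0002  1.4108] [-0.0389  0.5679 -2.8302] 20.210406519602966 [-0.0881 -0.104   0.0133]
template 0.82 [225.7, 176.9] [538.9425  81.2579  79.9608]
template_hole 0.88 [240.6, 172.2] [585.5481  96.0897  79.9608]
```

View pics/t2c.png

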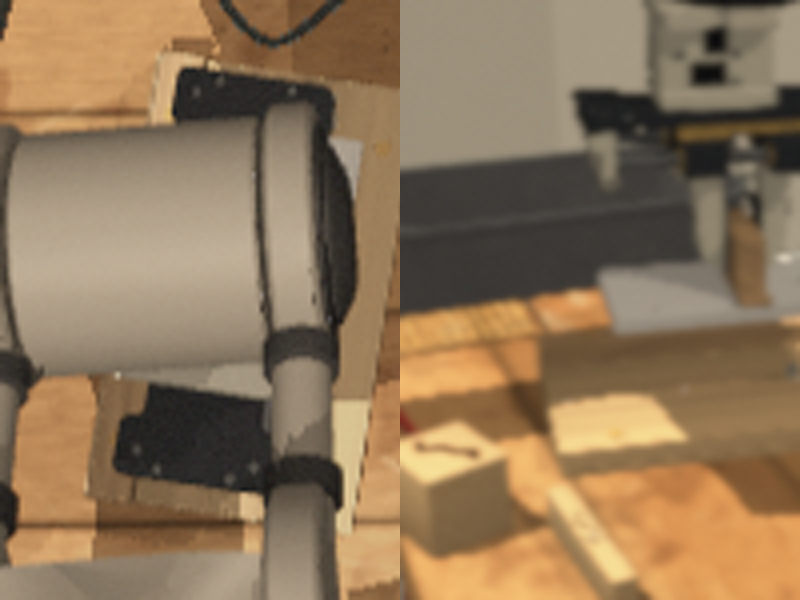

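The template is level and aligned above the jig, with the plate's left edge near crop (610,290) in the scene half. I'll lower it to about 5 mm above the pin.

>>> step_arm(series="1 0 0 0.3 0 0 0; 1 0 0 0.5 0 0 0; 1 0 0 0.6375 0 0 0; 1 0 0 0.6375 0 0 0; 1 0 0 0.6375 0 0 0; 1 0 0 0.6375 0 0 0")

```text
time: 9.3
tool_pos: [548.6, 110.6, 48.6]
tcp_rot: [3.14, -0.0, 1.411]
contact_force: [1.3, -0.4, -3.0]
grip_width: 19.8
finger_force: 30.0
```

>>> step_arm(series="1 0.0125 0 0 0 0 0; 1 0.025 0 0 0 0 0; 1 0.0375 0 0 0 0 0; 1 0.0375 0 0 0 0 0; 1 0.0375 0 0 0 0 0")

```text
time: 9.8
tool_pos: [548.3, 113.6, 47.7]
tcp_rot: [3.141, 0.0, 1.411]
contact_force: [-0.4, 0.5, -3.1]
grip_width: 19.8
finger_force: 30.0
```

>>> step_arm(series="1 0.006 0 0 0 0 0; 1 0.0125 0 0 0 0 0; 1 0.0125 0 0 0 0 0; 1 0.0125 0 0 0 0 0")

```text
time: 10.2
tool_pos: [548.5, 114.5, 47.6]
tcp_rot: [-3.142, 0.0, 1.411]
contact_force: [0.1, -0.2, -3.1]
grip_width: 19.6
finger_force: 30.0
```

>>> step_arm(series="1 0.006 0 0 0 0 0; 1 0.0125 0 0 0 0 0; 1 0.0125 0 0 0 0 0; 1 0.0125 0 0 0 0 0")

```text
time: 10.6
tool_pos: [548.7, 115.5, 47.7]
tcp_rot: [-3.142, 0.0, 1.411]
contact_force: [0.1, 0.4, -1.9]
grip_width: 19.7
finger_force: 30.0
```

>>> step_arm(series="1 0.00625 0 0 0 0 0; 1 0.00625 0 0 0 0 0; 1 0.00625 0 0 0 0 0")

```text
time: 10.9
tool_pos: [548.7, 116.0, 47.7]
tcp_rot: [-3.142, 0.0, 1.411]
contact_force: [0.6, 0.1, -1.9]
grip_width: 19.6
finger_force: 30.0
```

>>> step_arm(series="1 0.00625 0 0 0 0 0; 1 0.00625 0 0 0 0 0; 1 0.00625 0 0 0 0 0")

```text
time: 11.2
tool_pos: [548.8, 116.4, 47.7]
tcp_rot: [3.142, 0.0, 1.411]
contact_force: [-0.1, 0.5, -3.4]
grip_width: 19.7
finger_force: 30.0
```

>>> step_arm(series="1 0.00625 0 0 0 0 0; 1 0.00625 0 0 0 0 0; 1 0.00625 0 0 0 0 0")

```text
time: 11.5
tool_pos: [548.9, 116.9, 47.7]
tcp_rot: [3.142, 0.0, 1.411]
contact_force: [-0.8, -0.5, -2.4]
grip_width: 20.0
finger_force: 30.0
```

>>> step_arm(series="1 0.005 0 0 0 0 0; 1 0.005 0 0 0 0 0; 1 0.005 0 0 0 0 0")

```text
time: 11.8
tool_pos: [549.0, 117.3, 47.7]
tcp_rot: [3.142, 0.0, 1.411]
contact_force: [-0.4, -0.7, -3.1]
grip_width: 19.9
finger_force: 30.0
```

>>> step_arm(series="1 0.005 0 0 0 0 0; 1 0.005 0 0 0 0 0; 1 0.005 0 0 0 0 0")

```text
time: 12.1
tool_pos: [549.0, 117.7, 47.7]
tcp_rot: [3.142, 0.0, 1.411]
contact_force: [0.9, 0.6, -3.3]
grip_width: 20.1
finger_force: 30.0
```

>>> step_arm(series="1 0.005 0 0 0 0 0; 1 0.005 0 0 0 0 0; 1 0.005 0 0 0 0 0")

```text
time: 12.4
tool_pos: [549.0, 118.0, 47.7]
tcp_rot: [-3.142, 0.0, 1.411]
contact_force: [0.5, -0.7, -2.7]
grip_width: 19.6
finger_force: 30.0
```

>>> step_arm(series="1 0.005 0 0 0 0 0; 1 0.005 0 0 0 0 0; 1 0.005 0 0 0 0 0")

```text
time: 12.7
tool_pos: [549.0, 118.1, 47.7]
tcp_rot: [-3.141, 0.001, 1.411]
contact_force: [-1.6, -4.7, -0.2]
grip_width: 20.0
finger_force: 30.0
```

>>> step_arm(series="1 0.005 0 0 0 0 0; 1 0.005 0 0 0 0 0; 1 0.005 0 0 0 0 0")

```text
time: 13.0
tool_pos: [549.0, 118.1, 47.7]
tcp_rot: [-3.141, 0.001, 1.411]
contact_force: [-2.4, -6.3, -0.1]
grip_width: 19.9
finger_force: 30.0
```

>>> step_arm(series="1 0.005 0 0 0 0 0; 1 0.005 0 0 0 0 0; 1 0.005 0 0 0 0 0")

```text
time: 13.3
tool_pos: [549.0, 118.1, 47.8]
tcp_rot: [-3.141, 0.002, 1.411]
contact_force: [-2.5, -8.0, 0.7]
grip_width: 20.0
finger_force: 30.0
```

>>> step_arm(series="1 0.005 0 0 0 0 0; 1 0.005 0 0 0 0 0; 1 0.005 0 0 0 0 0")

```text
time: 13.6
tool_pos: [549.0, 118.2, 47.8]
tcp_rot: [-3.141, 0.002, 1.411]
contact_force: [-2.4, -9.3, 1.0]
grip_width: 19.8
finger_force: 30.0
```

Fence contact is at y ≈ 118.1, with a soft stiffness of about 4 N/mm. I'll ease off the side push and lower gently to feel for the pin.

>>> step_arm(series="1 -0.0125 0 0 0 0 0; 1 -0.0125 0 0.0125 0 0 0; 1 -0.0125 0 0.025 0 0 0; 1 -0.0125 0 0.0375 0 0 0; 1 -0.0125 0 0.0375 0 0 0; 1 -0.0125 0 0.0375 0 0 0")

```text
time: 14.2
tool_pos: [549.3, 118.0, 44.8]
tcp_rot: [3.141, 0.001, 1.411]
contact_force: [-1.5, -6.1, -1.0]
grip_width: 19.7
finger_force: 30.0
```

>>> step_arm(series="1 0 0 0.0125 0 0 0; 1 0 0 0.0125 0 0 0; 1 0 0 0.0125 0 0 0")

```text
time: 14.5
tool_pos: [549.4, 118.0, 43.9]
tcp_rot: [3.141, 0.001, 1.411]
contact_force: [-2.1, -6.1, 0.8]
grip_width: 19.9
finger_force: 30.0
```

>>> step_arm(series="1 0 0 0.0125 0 0 0; 1 0 0 0.0125 0 0 0; 1 0 0 0.0125 0 0 0")

```text
time: 14.8
tool_pos: [549.5, 118.0, 42.9]
tcp_rot: [3.141, 0.001, 1.411]
contact_force: [-0.7, -7.5, 1.0]
grip_width: 19.7
finger_force: 30.0
```

>>> step_arm(series="1 -0.007 0 0.006 0 0 0; 1 -0.007 0 0.0125 0 0 0; 1 -0.007 0 0.0125 0 0 0")

```text
time: 15.1
tool_pos: [549.4, 118.0, 41.8]
tcp_rot: [3.141, 0.0, 1.411]
contact_force: [0.7, -5.1, -0.5]
grip_width: 19.8
finger_force: 30.0
```

>>> step_arm(series="1 0 0 0.00625 0 0 0; 1 0 0 0.0125 0 0 0; 1 0 0 0.0125 0 0 0")

```text
time: 15.4
tool_pos: [549.3, 118.0, 40.8]
tcp_rot: [3.141, 0.0, 1.411]
contact_force: [-0.4, -4.2, -1.3]
grip_width: 20.2
finger_force: 30.0
```

>>> step_arm(series="1 0 0 0.00625 0 0 0; 1 0 0 0.0125 0 0 0; 1 0 0 0.0125 0 0 0")

```text
time: 15.7
tool_pos: [549.2, 118.0, 39.7]
tcp_rot: [3.141, 0.0, 1.411]
contact_force: [-0.8, -4.1, -0.5]
grip_width: 19.8
finger_force: 30.0
```

>>> step_arm(series="1 0 0 0.00625 0 0 0; 1 0 0 0.0125 0 0 0; 1 0 0 0.0125 0 0 0")

```text
time: 16.0
tool_pos: [549.2, 118.1, 38.7]
tcp_rot: [3.141, 0.0, 1.411]
contact_force: [-1.1, -4.7, -0.3]
grip_width: 19.8
finger_force: 30.0
```

>>> step_arm(series="1 0 0 0.00625 0 0 0; 1 0 0 0.0125 0 0 0; 1 0 0 0.0125 0 0 0")

```text
time: 16.3
tool_pos: [549.2, 118.0, 37.7]
tcp_rot: [3.141, 0.0, 1.411]
contact_force: [0.2, -4.2, -0.6]
grip_width: 19.8
finger_force: 30.0
```

>>> step_arm(series="1 0 0 0.005 0 0 0; 1 0 0 0.01 0 0 0; 1 0 0 0.01 0 0 0")

```text
time: 16.6
tool_pos: [549.1, 118.1, 36.9]
tcp_rot: [3.141, 0.0, 1.411]
contact_force: [-1.0, -4.6, -0.4]
grip_width: 19.7
finger_force: 30.0
```

>>> step_arm(series="1 0 0 0.005 0 0 0; 1 0 0 0.01 0 0 0; 1 0 0 0.01 0 0 0")

```text
time: 16.9
tool_pos: [549.2, 118.0, 36.6]
tcp_rot: [3.141, 0.0, 1.411]
contact_force: [-2.9, -4.7, 3.2]
grip_width: 20.3
finger_force: 30.0
```

Run:
```python
from h import *
np.set_printoptions(precision=4,suppress=True)
o=readout.get_obs();print(o["time"],o["tool_pos"],o["tcp_rot"],o["contact_force"],o["moment"])
s=vision.capture("scene");save(s,"s3.png");P=cloud(s)
R,t=np.array([[.987,-.16],[.16,.987]]),None
q=(P[...,:2]-o["tool_pos"][:2])@R.T
m=(abs(q[...,1])<42)&(abs(q[...,0])<82)&(abs(q[...,0])>25)&(P[...,2]<40)
A=np.c_[q[m],np.ones(m.sum())];print(m.sum(),np.linalg.lstsq(A,P[m][:,2],rcond=None)[0],np.median(P[m][:,2]))
```

```text
16.9 [549.1873 118.0273  36.6045] [3.1412 0.0003 1.4108] [-2.9063 -4.7115  3.1799] [-0.8652  0.2825 -0.1112]
577 [-0.0012  0.0106 24.6938] 24.603659223855757
```

The plate is on the deck: contact at underside z ≈ 18, plate top flat at about 25 mm. That is only possible with the pin in the hole. I'll relieve the push, release, and retreat straight up.

>>> step_arm(series="1 -0.012 0 -0.004 0 0 0; 1 -0.012 0 -0.004 0 0 0; 1 -0.012 0 -0.004 0 0 0; -0.3 -0.012 0 -0.004 0 0 0; -0.3 -0.012 0 -0.004 0 0 0; -0.3 -0.012 0 -0.004 0 0 0; -0.3 -0.012 0 -0.004 0 0 0; -0.3 -0.012 0 -0.004 0 0 0; -0.3 -0.012 0 -0.004 0 0 0; -0.3 -0.012 0 -0.004 0 0 0; -0.3 -0.012 0 -0.004 0 0 0; -0.3 -0.012 0 -0.004 0 0 0")

```text
time: 18.15
tool_pos: [549.0, 117.2, 36.4]
tcp_rot: [3.142, 0.0, 1.411]
contact_force: [-0.3, 0.4, 0.2]
grip_width: 59.4
finger_force: 0.0
```

>>> step_arm(series="-0.3 0 0 -0.2 0 0 0; -0.3 0 0 -0.6 0 0 0; -0.3 0 0 -1 0 0 0; -0.3 0 0 -1 0 0 0")

```text
time: 18.55
tool_pos: [551.6, 117.5, 120.8]
tcp_rot: [3.133, -0.002, 1.411]
contact_force: [-0.1, -0.7, 0.5]
grip_width: 59.9
finger_force: 0.0
```

>>> step_arm(series="-0.3 -0.5 0 -1 0 0 0; -0.3 -1 0 -1 0 0 0; -0.3 -1 0 -1 0 0 0; -0.3 -1 0 -1 0 0 0")

```text
time: 18.95
tool_pos: [536.5, 36.5, 197.3]
tcp_rot: [3.139, 0.0, 1.408]
contact_force: [-0.5, 0.7, -0.2]
grip_width: 59.8
finger_force: 0.0
```

>>> step_arm(series="-0.3 -0.5 0 0 0 0 0; -0.3 -1 0 0 0 0 0; -0.3 -1 0 0 0 0 0; -0.3 -1 0 0 0 0 0; -0.3 -1 0 0 0 0 0")

```text
time: 19.45
tool_pos: [523.3, -39.3, 195.5]
tcp_rot: [-3.14, -0.001, 1.412]
contact_force: [0.7, 0.4, -0.8]
grip_width: 59.5
finger_force: 0.0
```

Run:
```python
from h import *
np.set_printoptions(precision=4,suppress=True)
c=vision.capture("top");s=vision.capture("scene");save(c,"t4.png");P=cloud(c)
for k in("template","template_hole","stick","tin"):
    for q in(c,s):
        for r in models.pinpoint(q,k)[:1]: print(k,round(r["p"],2),ray_z(q,r["position"],18 if "temp" in k else 0))
R=np.array([[.987,-.16],[.16,.987]]); q=(P[...,:2]-[549.2,118])@R.T
m=(abs(q[...,1])<42)&(abs(q[...,0])<82)&(abs(q[...,0])>25)&(P[...,2]<60)
A=np.c_[q[m],np.ones(m.sum())];print(m.sum(),np.linalg.lstsq(A,P[m][:,2],rcond=None)[0])
a=cv2.resize(c["frame"][140:290,150:250],None,fx=4,fy=4,interpolation=cv2.INTER_CUBIC)
b=cv2.resize(s["frame"][130:280,150:250],None,fx=4,fy=4,interpolation=cv2.INTER_CUBIC)
cv2.imwrite("pics/t4c.png",cv2.cvtColor(np.hstack([a,b]),cv2.COLOR_RGB2BGR))
```

```text
template 0.72 [553.1384 123.7359  18.    ]
template 0.69 [556.2382 122.      18.    ]
template_hole 0.7 [584.853  116.0987  18.    ]
template_hole 0.65 [585.8939 110.079   18.    ]
stick 0.57 [405.2428 -40.0266   0.    ]
stick 0.85 [407.9332 -42.8328   0.    ]
tin 0.98 [793.8651 129.2889   0.    ]
tin 0.64 [805.2906 141.2876   0.    ]
1947 [-0.001  -0.0039 25.94  ]
```

View pics/t4c.png

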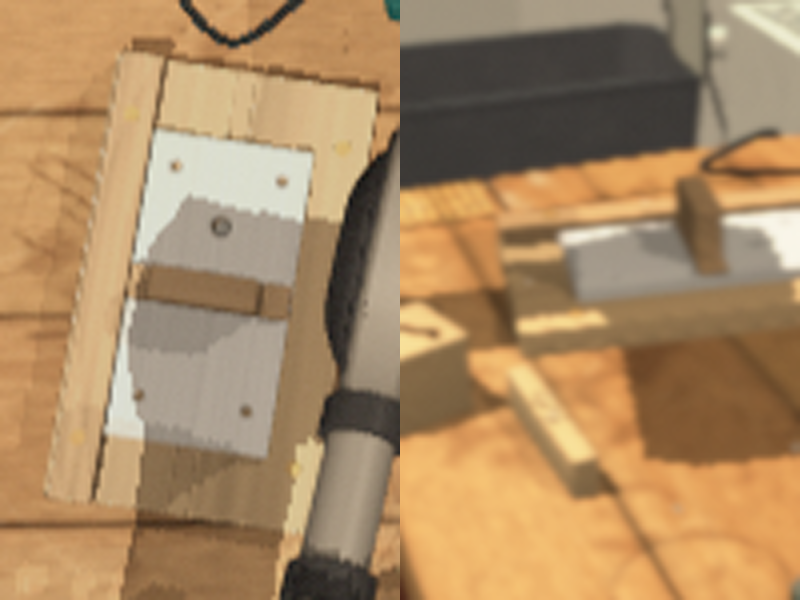

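The plate lies flat along the fence (plane 25.9 mm, slope under 0.004 rad) and the pin shows inside the big hole at crop (221,227). The stick and tin are where they were.

```bash
python3 -c "
from plant import order; print(order.close_job())"
```

```text
the job is handed in; nothing more can be done
None
```

The template is let go and flat on the deck, straight along the fence with its big hole over the pin, the stick and tin look unmoved, and the job is handed in at about 20 s (no verdict was returned).

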